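# Shut the display case on a stray bracelet

## Task

Lay the pale bracelet that lies by itself on the bare wood at the left flat on the floor of the small display case, then slide the clear cover shut over it until its spring latch clicks and holds it shut. Push the cover firmly but do not force it, and leave the other things on the table where they are.

Things in the scene. Friction and masses are not known exactly. Their poses are not given: they have to be found in the camera images.
- pale_bracelet: the stray bracelet: upright cream-coloured sticks in a ring, 59 mm across and 30 mm tall, 35 to 70 g, lying flat on the bare wood left of the case (its sisters lie fixed on the cloth at the right rear and stay there). Origin: centre of its underside, z up. Grasp it across its 59 mm outside; it is stiff.
- case: fixed dark wooden display case, 166 mm (its x, centred) by 313 mm (its y, from -150 to +163 mm) by 52 mm tall, z up, origin on its underside. The open well lies on its +y side (6 to 137 mm); its -y half is a closed deck over which the cover slides open. The wall beyond the well is a 26 mm wide ledge.
- well (a point): middle of the uncovered part of the well's felt floor, 8 mm above the table; axes as the case's. The well is 150 mm along x and 131 mm along y, with 8 mm walls ending 52 mm above the table. The open cover reaches up to 22 mm over the well's -y side, which leaves 53 mm or more of open well on either side of this point along y and 75 mm along x.
- cover (a joint): the cover: clear 158 x 160 mm plate in a thin metal frame, top 59 mm above the table, sliding along the case's y. Grows to 0.14 m as it slides open towards the case's -y; near 0 when shut, but its latch rail is screwed on in slots, so it clicks anywhere from +0.019 to -0.009 and rests 2 to 4 mm further in: feel for it. Friction 1 N. Unlatched, it is thrown back to +0.020 or more when let go.
- tab (a point): middle of the pushing face of the cover's upright metal tab, 8 mm in from the cover's -y edge, 76 mm above the table; axes as the case's. The tab is a plate 70 mm along x, 8 mm thick (on the +y side of this point), standing 59 to 94 mm above the table. Push this face towards the case's +y to shut the cover.
- grey_bracelet: bystander: bracelet of dark stones, 62 mm across, 20 mm tall; origin at its underside's centre
- ring_box: bystander: small ring box, 55 x 52 x 45 mm; origin at its underside's centre
- tape: bystander: roll of tape, 93 mm across, 48 mm tall; origin at its underside's centre
- terminal: bystander: hand-held card terminal, 164 x 67 x 50 mm; origin at its underside's centre
- tweezers: bystander: steel tweezers, 138 mm long; origin at its underside's centre
- dish: bystander: small white dish, 82 mm across, 22 mm tall; origin at its underside's centre
- ear (a point): centre of the steel ear on the cover's robot-side edge, 56 mm above the table. Over the last 30 mm a spring plunger pushes it back with 2 to 6 N; over the last 20 mm its ramp also presses a spring bolt down, so the push needed grows to 9 to 14 N, then drops as the bolt snaps up behind it (the click). 2 to 4 mm on, a rubber buffer adds 10 N per mm. Above 25 N on case or cover is too much.
Things that resemble listed ones, but are neither listed nor needed, are in the scene too. What is shaped like the pale_bracelet but red or turquoise is not meant.

How it is judged:
On the way, in this order (a step that is already met when the one before it is completed fails the run):
1. the pale bracelet lies flat and released in the well while the cover is still open (z of pale_bracelet in the frame of case below 0.012 m and angle between pale_bracelet's own z axis and vertical below 0.12 rad and horizontal distance between pale_bracelet and well below 0.065 m and contact force between the fingers and pale_bracelet below 0.1 N and value of joint cover above 0.09 m), for 0.2 s.
2. the cover is pushed shut (value of joint cover below 0.018 m), for 0.2 s.
At the end, for the whole second after the job is handed in: With the robot clear of it, the cover stays shut by its latch (joint cover below 0.018 m, which it can keep only when latched) and at rest, and the pale bracelet lies flat (within 7 degrees) on the floor of the case's well, its middle within 65 mm of the well point (value of joint cover below 0.018 m and velocity of joint cover between -0.005 and 0.005 m/s and z of pale_bracelet in the frame of case below 0.012 m and angle between pale_bracelet's own z axis and vertical below 0.12 rad and horizontal distance between pale_bracelet and well below 0.065 m and linear speed of pale_bracelet below 0.02 m/s); the robot touches nothing.
It fails at once if the case or its cover is loaded with more than 25 N (contact force between any of the fingers, the arm and case above 25 N).
It fails at once if another thing on the table is moved by more than 30 mm (distance of any of grey_bracelet, ring_box, tape, terminal, tweezers, dish from where it was at the start of the episode above 0.03 m).
It also fails if it takes over 64 s, if anything falls off the work surface, if the arm or the gripper's body presses on something with over 40 N, if the wrist force passes 120 N, or if a joint passes its speed limit or range.

## Robot

A 7-joint arm with a two-finger parallel gripper is mounted at the origin on a cart in front of the work surface, level with it; the furniture and walls round the work are solid. World frame = base frame: x ahead of the robot, y to its left, z up, the work surface at z = 0. Lengths are in m, angles in rad, forces in N, time in s.
With the tool pointing down it reaches from about 0.4 to 0.875 m from the base axis. Payload 4.4 kg.
Tool frame: the origin (TCP) lies midway between the tips of the shut fingers; the grasp point (between the pads) lies 19 mm behind it; z points along the fingers, y is the line along which they close (so a half turn about z gives the same grasp; the last joint's range is limited). The gripper opens to 85 mm and grips with 20 to 120 N. Pads are 22 mm wide; open, the fingers measure 114 mm over their backs; the gripper's body (76 mm by 85 mm) begins 54 mm behind the grasp point. The pads swing forward as they close: fully open they stand 13 mm farther back than shut.
Start: joints at [-1.317, 0.628, 0.038, 1.517, -0.027, 0.996, -0.02], TCP at [0.204, 0.617, 0.231] pointing down, gripper open.
Joint ranges: [-3.06, 3.06], [-0.37, 2.12], [-1.25, 1.32], [0.18, 2.47], [-1.1, 4.24], [0.23, 1.98], [-2.94, 2.94]. Speed limits (rad/s): [2.57, 2.57, 3.14, 3.14, 3.14, 3.14, 3.14].

## Interface

Orientations are given as a rotation vector (axis times angle).
In Python, from plant import state, grab_frame, job_done, search_frame, masks_of gives the robot as it stands.
- The arm moves only by the tool play_rows, never from a script. Its argument "steps" is a list of rows, each a list of 3 entries, a list of its own where there are three numbers: the shift along the tool's x, y, z in cm, then the turn, a rotation vector about the tool's x, y, z in rad, then the finger opening in cm, from 0 to 8.54. In form: [[[x, y, z], [rx, ry, rz], gripper], ...]. A call has 1 to 5 rows; each row is the pose to reach, as a shift and turn from the pose commanded when the call began, along the tool's axes at that moment; what a row does not reach only later rows make up. A row lasts 1/8 s, in which the tool goes at most 62.5 mm and 10.7 degrees, less where a joint would pass 70% of its speed; a pose out of reach is approached as far as the arm can. A call with a gripper value outside its range is refused whole. The fingers move at their own pace and stop on an object; "grip_force" is the grip in N (left out, the last holds). Time passes only in rows, so rows that repeat a pose let the fingers close. It gives the time, the measured TCP pose, the force, the opening and the grip force at its end, in the units of the state.
- state(): the state, without advancing time (a new reading comes with each control period).
- grab_frame(name): name is "side" or "top"; returns a dict with "img" (480x640x3 uint8, blue, green, red), "K" (3x3 intrinsics, pixels), "k1" (the pictures are not rectified: a ray, as slopes to the right and down, at radius r is drawn at 1 + k1 r^2 times it, then the intrinsics apply), "R" (3x3) and "t" (3): a world point X has camera coordinates R X + t. Camera axes: x right, y down, z forward; pixel columns grow to the right and rows downward; lengths in m; the calibration is good to about 2 mm. A picture is of the moment at which its call begins. There is no depth.
- job_done(): hands the job in; it is judged then, once.
Trained networks look in a picture, given as the dict that the camera call returned (one of the last four; its "shot" number tells which), for a name from the list of things; names that differ only in an ending like _2 or _b are one class to them, and where a whole thing is asked for, a point or a joint stands for the part that bears it (a point fixed in the world has none). Each returns a list of dicts, best first, with "score" (0 to 1); they miss things now and then, are a little off and sometimes report something else, mostly with a low value. They report only what shows in the picture. A call takes as long as a camera call. They do not tell look-alikes from the thing itself.
- search_frame(query, picture): "xy" ([column, row] in pixels, amid what is visible of it).
- masks_of(query, picture): "region" (480x640 bool, what is visible of it) and "xy" ([column, row] in pixels, amid what is visible of it).
The state is a dict: "t": time; "joint_positions": joint angles; "joint_vel": joint speeds; "effort": joint torques, N m; "tcp_pos": TCP position; "ee_rot": TCP orientation; "force": force on the tool from outside, world axes, zero at the start; "wrist_torque": the same for the moment, N m; "grip_width": finger opening in m; "grip_force": force on a finger pad.
Only numpy, scipy, OpenCV 4.12 (cv2) and the standard library are available. Lean on these libraries where they do the work, as an engineer would, in place of code of your own. Each camera call takes 0.05 s, during which the arm holds its last target. There are 200 camera calls.

## Working session

There is one attempt and no reset: what is moved stays moved. The work goes in short steps, Python scripts to look and compute and a tool call to move; the robot and the scene stay as the last step left them, time stands still between calls to the robot, and variables do not carry over. Pictures are saved under pics/ and viewed, at most 10 in all, crops included, and the job is handed in when it is done.

Besides the shell and the picture viewer there is one more tool, called after "Emit:" by a JSON object that holds its "name" and its "arguments". play_rows: Moves the arm, as the interface text tells. Its arguments: {"type":"object","properties":{"steps":{"type":"array","items":{"type":"array"}},"grip_force":{"type":"number"}},"required":["steps"]}

```bash
mkdir -p pics; ls
cat > h.py <<'E'
import numpy as np, cv2
from plant import state, grab_frame, job_done, search_frame, masks_of
from scipy.spatial.transform import Rotation as Ro
def ray(f,px):
    d=np.array([f["k1"],0,0,0,0.]); 
    p=cv2.undistortPoints(np.array([[px]],float),np.array(f["K"]),d)[0,0]
    R=np.array(f["R"]);t=np.array(f["t"]).ravel()
    return -R.T@t, R.T@np.array([p[0],p[1],1.])
def atz(f,px,z):
    c,d=ray(f,px); return c+d*(z-c[2])/d[2]
def proj(f,X):
    d=np.array([f["k1"],0,0,0,0.])
    return cv2.projectPoints(np.array(X,float).reshape(-1,3),cv2.Rodrigues(np.array(f["R"]))[0],np.array(f["t"],float),np.array(f["K"]),d)[0][:,0]
def totool(v):
    s=state(); return Ro.from_rotvec(s["ee_rot"]).inv().apply(np.array(v))*100
E
python3 - <<'E'
from h import *
s=state(); print(s)
for n in("top","side"):
    f=grab_frame(n); cv2.imwrite(f"pics/{n}0.png",f["img"]); print(n,f["k1"],-np.array(f["R"]).T@np.array(f["t"]).ravel())
    for q in("pale_bracelet","case","tab","ear","cover"):
        for r in search_frame(q,f)[:6]:
            print(q,np.round(r["xy"]),round(r["score"],2),atz(f,r["xy"],{"pale_bracelet":.015,"case":.05,"tab":.076,"ear":.056,"cover":.059}[q]).round(3))
E
```

```text
pics
{'t': 0.0, 'joint_positions': array([-1.31681144,  0.62935218,  0.03844105,  1.51838461, -0.02701386,
        0.99628856, -0.01999927]), 'joint_vel': array([-5.51717115e-04,  1.10375241e-03, -8.83065485e-04, -5.48112964e-04,
        3.22130659e-04,  4.62710012e-04,  5.69325729e-05]), 'effort': array([-2.64163864e-04, -5.63391387e+01,  1.22548152e+00, -1.93461621e+01,
        1.07882550e-02,  1.03398485e-02, -1.63578676e-05]), 'tcp_pos': array([0.20410545, 0.61645748, 0.23037984]), 'ee_rot': array([-5.00142744e-01, -3.10122925e+00,  2.97251681e-03]), 'force': array([ 0.00646785, -0.62238088,  1.14880875]), 'wrist_torque': array([-0.0188011 ,  0.05389976,  0.01094955]), 'grip_force': 0.0, 'grip_width': 0.08507861944154856}
top -0.13039121818830943 [0.32966169 0.03286117 1.64598358]
pale_bracelet [179. 261.] 0.76 [0.559 0.462 0.015]
pale_bracelet [234. 298.] 0.72 [0.442 0.287 0.015]
pale_bracelet [273. 242.] 0.64 [0.615 0.166 0.015]
pale_bracelet [244. 262.] 0.55 [0.553 0.258 0.015]
pale_bracelet [207. 273.] 0.54 [0.52  0.372 0.015]
pale_bracelet [339. 265.] 0.17 [ 0.54  -0.038  0.015]
tab [362. 262.] 0.66 [ 0.54  -0.105  0.076]
tab [262. 212.] 0.54 [0.699 0.195 0.076]
ear [364. 265.] 0.86 [ 0.534 -0.111  0.056]
ear [430. 272.] 0.21 [ 0.511 -0.314  0.056]
ear [342. 269.] 0.2 [ 0.523 -0.046  0.056]
cover [366. 261.] 0.71 [ 0.546 -0.12   0.059]
cover [260. 203.] 0.41 [0.73  0.203 0.059]
side 0.01376684138199613 [0.22147598 1.40565842 0.60903764]
pale_bracelet [311. 305.] 0.92 [0.546 0.293 0.015]
pale_bracelet [289. 336.] 0.92 [0.552 0.46  0.015]
pale_bracelet [343. 307.] 0.89 [0.46  0.282 0.015]
pale_bracelet [303. 293.] 0.84 [0.588 0.229 0.015]
pale_bracelet [322. 324.] 0.59 [0.492 0.383 0.015]
case [343. 258.] 0.78 [0.521 0.022 0.05 ]
tab [347. 243.] 0.74 [ 0.521 -0.042  0.076]
ear [347. 240.] 0.62 [ 0.539 -0.122  0.056]
```

Run:
```python
from h import *
a=cv2.imread("pics/top0.png")[170:350,140:460]; cv2.imwrite("pics/a.png",cv2.resize(a,None,fx=2.5,fy=2.5,interpolation=3))
a=cv2.imread("pics/side0.png")[190:370,220:460]; cv2.imwrite("pics/b.png",cv2.resize(a,None,fx=3.3,fy=3.3,interpolation=3))
```

```text
(no output)
```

View pics/a.png

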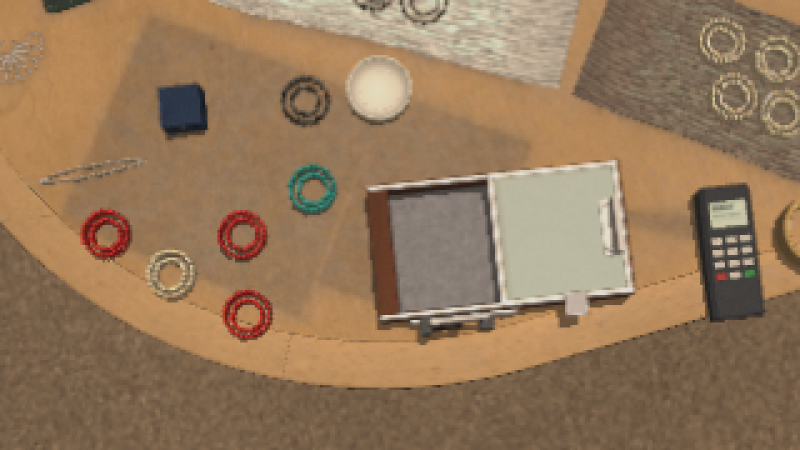

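View pics/b.png

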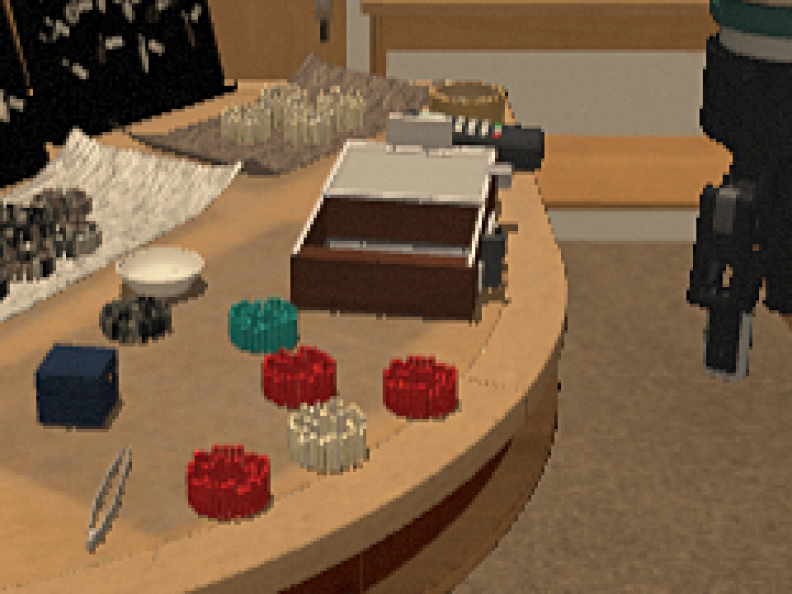

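The stray pale bracelet is at about top px (208,280) and side px (319,322). The same-shaped ones near it are red (182,264; 237,264; 239,296) and turquoise (265,246). The cream ones at the right rear are on the cloth. Only the one at (208,280) is cream and on bare wood, and the crops above confirm it.

```bash
cat > m.py <<'E'
from h import *
def pale(f,px,r):
    im=f["img"].astype(int); hsv=cv2.cvtColor(f["img"],cv2.COLOR_BGR2HSV)
    best=min(masks_of("pale_bracelet",f),key=lambda q:np.hypot(*(np.array(q["xy"])-px)))
    ys,xs=np.nonzero(best["region"]); 
    return best["score"],best["xy"],[xs.min(),xs.max(),ys.min(),ys.max()]
E
python3 - <<'E'
from m import *
F={n:grab_frame(n) for n in("top","side")}
for n,px in(("top",(208,280)),("side",(319,322))):
    f=F[n]; s,xy,b=pale(f,px,0); c=((b[0]+b[1])/2,(b[2]+b[3])/2)
    print(n,s,xy,b,c,atz(f,c,.015),atz(f,xy,.015), "top z.03",atz(f,c,.03))
f=F["top"]
P=lambda x,y:(x/2.5+140-.3,y/2.5+170-.3)
for nm,p,z in(("ledge far",P(368,188),.052),("ledge near",P(380,322),.052),("cov far -y",P(616,161),.059),("cov near -y",P(633,293),.059),("cov far +y",P(489,176),.059),("cov near +y",P(500,303),.059),("tab top",P(606,226),.094)):
    print(nm,atz(f,p,z).round(4))
E
```

```text
top 0.61 [207.4, 275.0] [np.int64(200), np.int64(217), np.int64(269), np.int64(287)] (np.float64(208.5), np.float64(278.0)) [0.50407611 0.36691451 0.015     ] [0.51345749 0.3705695  0.015     ] top z.03 [0.50247203 0.36384225 0.03      ]
side 0.93 [318.5, 321.7] [np.int64(308), np.int64(330), np.int64(312), np.int64(331)] (np.float64(319.0), np.float64(321.5)) [0.50186141 0.37273618 0.015     ] [0.50279139 0.37403796 0.015     ] top z.03 [0.49478142 0.39881842 0.03      ]
ledge far [0.5996 0.1212 0.052 ]
ledge near [0.4361 0.1069 0.052 ]
cov far -y [ 0.6289 -0.1828  0.059 ]
cov near -y [ 0.4667 -0.1982  0.059 ]
cov far +y [ 0.6118 -0.0267  0.059 ]
cov near +y [ 0.4568 -0.0374  0.059 ]
tab top [ 0.5438 -0.1635  0.094 ]
```

```bash
cat >> m.py <<'E'
O=np.array([.5337,-.048,0]); YAW=.095
def W(p,O=O,yaw=YAW): return O+Ro.from_rotvec([0,0,yaw]).apply(np.array(p,float))
E
python3 - <<'E'
from m import *
o=[]
for n,(x0,y0,w,h,s) in{"top":(275,225,130,85,4),"side":(300,220,90,75,5)}.items():
    f=grab_frame(n); im=cv2.resize(f["img"][y0:y0+h,x0:x0+w],None,fx=s,fy=s,interpolation=3)
    def poly(P,c):
        q=(proj(f,[W(p) for p in P])-[x0-.5,y0-.5])*s
        cv2.polylines(im,[q.round().astype(int).reshape(-1,1,2)],True,c,1)
    poly([(a*.083,b,.052) for a,b in((-1,-.15),(1,-.15),(1,.163),(-1,.163))],(0,255,255))
    poly([(a*.083,.163,z) for a,z in((-1,0),(1,0),(1,.052),(-1,.052))],(0,255,0))
    poly([(a*.079,b,.059) for a,b in((-1,-.143),(1,-.143),(1,.017),(-1,.017))],(255,0,255))
    poly([(a*.035,-.135,z) for a,z in((-1,.059),(1,.059),(1,.094),(-1,.094))],(0,0,255))
    o.append(cv2.copyMakeBorder(im,0,0,0,800-im.shape[1],0)if 0 else im)
W_=max(i.shape[1] for i in o); o=[cv2.copyMakeBorder(i,0,0,0,W_-i.shape[1],0) for i in o]
im=np.vstack(o); im=cv2.resize(im,None,fx=600/im.shape[0],fy=600/im.shape[0]) if im.shape[0]>600 else im
cv2.imwrite("pics/ov.png",im)
E
```

```text
(no output)
```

View pics/ov.png

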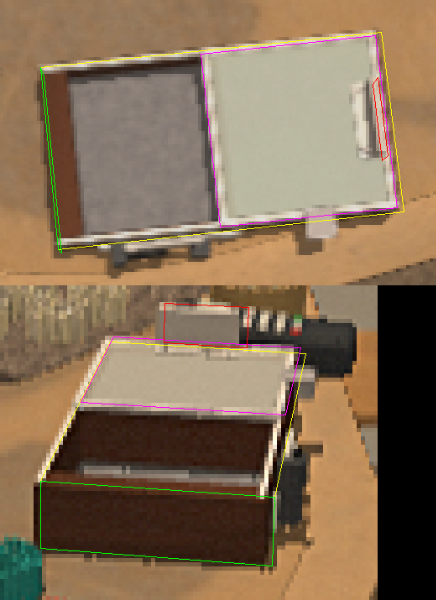

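The overlay fits the case and cover, so the case origin is about (0.534, -0.048) with yaw 0.095. The tab may sit a few mm further in than drawn. The bracelet is at (0.502, 0.370).

```bash
cat >> m.py <<'E'
def go(p,yaw):
    """shift cm and rotvec in tool frame; tool z down, tool y at angle yaw"""
    s=state(); A=Ro.from_rotvec(s["ee_rot"])
    y=np.array([np.cos(yaw),np.sin(yaw),0]); z=np.array([0,0,-1.]); B=Ro.from_matrix(np.c_[np.cross(y,z),y,z])
    print("t",round(s["t"],2),"tcp",s["tcp_pos"].round(4),"F",s["force"].round(2),"w",round(s["grip_width"],4),"shift",(A.inv().apply(np.array(p)-s["tcp_pos"])*100).round(2),"rot",(A.inv()*B).as_rotvec().round(3))
E
python3 - <<'E'
from m import *
go((.502,.370,.10),YAW)
E
```

```text
t 0.9 tcp [0.2043 0.6171 0.2313] F [ 0.13 -1.04  0.2 ] w 0.0853 shift [-36.02 -14.1   13.13] rot [ 0.    -0.     1.156]
```

Emit:
{"name": "play_rows", "arguments": {"steps": [[[-5,-2,1],[0,0,0.16],8.5],[[-10,-4,2],[0,0,0.32],8.5],[[-15,-6,3],[0,0,0.48],8.5],[[-20,-8,4],[0,0,0.64],8.5],[[-25,-10,5],[0,0,0.8],8.5]]}}

```text
t: 1.52
tcp_pos: [0.4114, 0.4426, 0.1813]
ee_rot: [-1.675, -2.658, -0.001]
force: [0.8, 0.1, -0.3]
grip_width: 0.085
grip_force: 0.0
```

Run:
```python
from m import *
go((.502,.370,.10),YAW)
```

```text
t 1.52 tcp [0.4114 0.4426 0.1813] F [ 0.78  0.11 -0.26] w 0.085 shift [-10.46   5.03   8.12] rot [ 0.001 -0.001  0.351]
```

Emit:
{"name": "play_rows", "arguments": {"steps": [[[-3.5,1.7,2.7],[0,0,0.12],8.5],[[-7,3.4,5.4],[0,0,0.24],8.5],[[-10.5,5,8.1],[0,0,0.35],8.5],[[-10.5,5,8.1],[0,0,0.35],8.5],[[-10.5,5,8.1],[0,0,0.35],8.5]]}}

```text
t: 2.15
tcp_pos: [0.5005, 0.3716, 0.1004]
ee_rot: [-2.105, -2.331, -0.0]
force: [0.3, 0.6, -0.8]
grip_width: 0.0853
grip_force: 0.0
```

Run:
```python
from m import *
go((.502,.370,.0),YAW)
f=grab_frame("side"); g=grab_frame("top")
o=[cv2.resize(f["img"][240:360,270:390],None,fx=3.3,fy=3.3,interpolation=3),cv2.resize(g["img"][220:340,150:270],None,fx=3.3,fy=3.3,interpolation=3)]
cv2.imwrite("pics/c.png",np.hstack(o))
```

```text
t 2.15 tcp [0.5005 0.3716 0.1004] F [ 0.26  0.65 -0.85] w 0.0853 shift [-0.19  0.14 10.04] rot [-0.001 -0.001  0.007]
```

View pics/c.png

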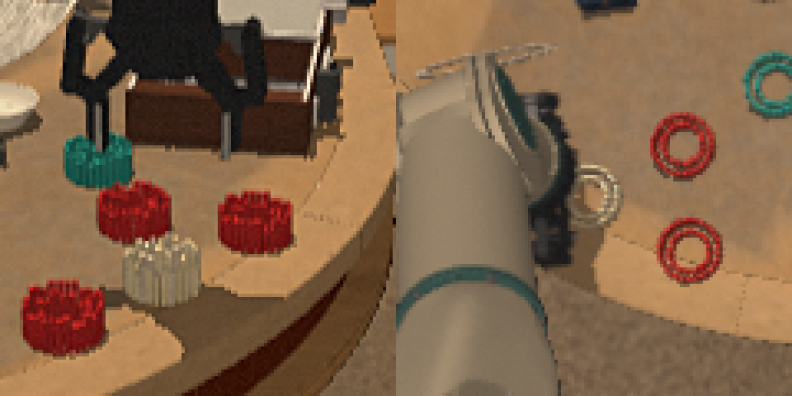

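The fingers straddle the pale bracelet (side crop 162,268), with finger tips at columns 98 and 227, so the grasp is centred. Going down.

Emit:
{"name": "play_rows", "arguments": {"steps": [[[-0.2,0.1,3],[0,0,0],8.5],[[-0.2,0.1,6],[0,0,0],8.5],[[-0.2,0.1,8],[0,0,0],8.5],[[-0.2,0.1,9.5],[0,0,0],8.5],[[-0.2,0.1,9.9],[0,0,0],8.5]]}}

```text
t: 2.88
tcp_pos: [0.5018, 0.3691, 0.0007]
ee_rot: [-2.106, -2.331, 0.001]
force: [-0.9, -0.1, -1.0]
grip_width: 0.0849
grip_force: 0.0
```

Emit:
{"name": "play_rows", "arguments": {"grip_force": 25, "steps": [[[0,0,0],[0,0,0],8.5],[[0,0,0],[0,0,0],6.5],[[0,0,0],[0,0,0],5],[[0,0,0],[0,0,0],5],[[0,0,0],[0,0,0],5]]}}

```text
t: 3.5
tcp_pos: [0.5027, 0.3693, 0.0024]
ee_rot: [2.107, 2.33, 0.002]
force: [-1.6, -0.3, 6.3]
grip_width: 0.0595
grip_force: 26.8
```

Emit:
{"name": "play_rows", "arguments": {"grip_force": 35, "steps": [[[0,0,-2],[0,0,0],5],[[0,0,-5],[0,0,0],5],[[0,0,-8],[0,0,0],5],[[0,0,-11],[0,0,0],5],[[0,0,-12],[0,0,0],5]]}}

```text
t: 4.12
tcp_pos: [0.5033, 0.3697, 0.1241]
ee_rot: [2.106, 2.33, 0.007]
force: [-0.9, 0.1, -0.8]
grip_width: 0.0592
grip_force: 37.9
```

Run:
```python
from m import *
go(W((0,.08,.12)),YAW)
```

```text
t 4.12 tcp [0.5033 0.3697 0.1241] F [-0.9   0.1  -0.76] w 0.0592 shift [-33.86  -1.14   0.33] rot [ 0.004 -0.002  0.006]
```

Emit:
{"name": "play_rows", "arguments": {"steps": [[[-5,-0.2,0],[0,0,0],5],[[-11,-0.4,0],[0,0,0],5],[[-17,-0.6,0],[0,0,0],5],[[-23,-0.8,0],[0,0,0],5],[[-28,-1,0],[0,0,0],5]]}}

```text
t: 4.75
tcp_pos: [0.52, 0.0866, 0.1212]
ee_rot: [2.108, 2.329, -0.001]
force: [0.7, 0.4, -0.7]
grip_width: 0.0599
grip_force: 37.9
```

Emit:
{"name": "play_rows", "arguments": {"steps": [[[-3,-0.1,0],[0,0,0],5],[[-5,-0.1,0],[0,0,0],5],[[-5.8,-0.1,0],[0,0,0],5],[[-5.8,-0.1,0],[0,0,0],5]]}}

```text
t: 5.25
tcp_pos: [0.5251, 0.0316, 0.1211]
ee_rot: [-2.107, -2.33, 0.0]
force: [0.4, 0.6, -0.4]
grip_width: 0.0593
grip_force: 37.9
```

Run:
```python
from m import *
go(W((0,.08,.012)),YAW)
f=grab_frame("side"); g=grab_frame("top")
o=[cv2.resize(f["img"][180:300,290:410],None,fx=3.3,fy=3.3,interpolation=3),cv2.resize(g["img"][220:340,250:370],None,fx=3.3,fy=3.3,interpolation=3)]
cv2.imwrite("pics/d.png",np.hstack(o))
```

```text
t 5.25 tcp [0.5251 0.0316 0.1211] F [ 0.38  0.62 -0.35] w 0.0593 shift [-1.000e-02  1.000e-01  1.091e+01] rot [-0.    -0.     0.006]
```

View pics/d.png

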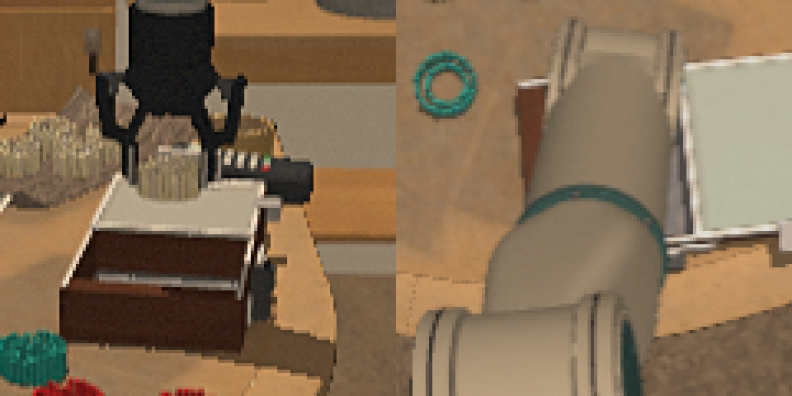

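The bracelet is held upright over the well (side crop 170,170). Lowering it.

Emit:
{"name": "play_rows", "arguments": {"steps": [[[0,0.1,3],[0,0,0],5],[[0,0.1,6],[0,0,0],5],[[0,0.1,8.5],[0,0,0],5],[[0,0.1,10],[0,0,0],5],[[0,0.1,10.7],[0,0,0],5]]}}

```text
t: 5.98
tcp_pos: [0.5261, 0.0324, 0.0136]
ee_rot: [-2.105, -2.331, 0.001]
force: [0.0, -0.6, 0.4]
grip_width: 0.0597
grip_force: 37.9
```

Emit:
{"name": "play_rows", "arguments": {"steps": [[[0,0,0.2],[0,0,0],5],[[0,0,0.2],[0,0,0],5]]}}

```text
t: 6.22
tcp_pos: [0.5268, 0.0317, 0.0128]
ee_rot: [2.106, 2.33, 0.001]
force: [0.4, 0.1, -0.9]
grip_width: 0.0592
grip_force: 37.9
```

Emit:
{"name": "play_rows", "arguments": {"steps": [[[0,0,0.15],[0,0,0],5],[[0,0,0.15],[0,0,0],5],[[0,0,0.15],[0,0,0],6.5],[[0,0,0.15],[0,0,0],8.5],[[0,0,0.15],[0,0,0],8.5]]}}

```text
t: 6.85
tcp_pos: [0.5263, 0.0317, 0.0109]
ee_rot: [2.106, 2.331, 0.0]
force: [-1.0, -0.9, 0.3]
grip_width: 0.0851
grip_force: 0.0
```

Emit:
{"name": "play_rows", "arguments": {"steps": [[[0,0,0.1],[0,0,0],8.5],[[0,0,-2],[0,0,0],8.5],[[0,0,-5],[0,0,0],8.5],[[0,0,-10],[0,0,0],8.5],[[0,0,-16],[0,0,0],8.5]]}}

```text
t: 7.48
tcp_pos: [0.5254, 0.0317, 0.1716]
ee_rot: [-2.105, -2.33, 0.003]
force: [1.4, 1.1, 0.1]
grip_width: 0.0852
grip_force: 0.0
```

Run:
```python
from m import *
go(W((0,-.185,.15)),YAW)
```

```text
t 7.47 tcp [0.5254 0.0317 0.1716] F [1.43 1.1  0.13] w 0.0852 shift [-26.51  -0.09   2.16] rot [-0.002  0.     0.006]
```

Emit:
{"name": "play_rows", "arguments": {"steps": [[[-5,0,0],[0,0,0],4],[[-10,0,0],[0,0,0],0],[[-16,0,0],[0,0,0],0],[[-22,0,0],[0,0,0],0],[[-26.5,-0.1,0],[0,0,0],0]]}}

```text
t: 8.1
tcp_pos: [0.5516, -0.2352, 0.1708]
ee_rot: [2.108, 2.328, -0.001]
force: [0.7, -0.2, -0.3]
grip_width: 0.0
grip_force: 0.0
```

Run:
```python
from m import *
go(W((0,-.185,.068)),YAW)
f=grab_frame("side"); g=grab_frame("top")
o=[cv2.resize(f["img"][180:300,290:410],None,fx=3.3,fy=3.3,interpolation=3),cv2.resize(g["img"][220:340,270:390],None,fx=3.3,fy=3.3,interpolation=3)]
cv2.imwrite("pics/e.png",np.hstack(o))
for r in search_frame("pale_bracelet",g)[:6]: print(r["score"],r["xy"],atz(g,r["xy"],.023))
print(proj(g,[W((0,.08,.023))]))
```

```text
t 8.1 tcp [ 0.5516 -0.2352  0.1708] F [ 0.7  -0.23 -0.27] w 0.0 shift [ 3.200e-01 -1.000e-02  1.028e+01] rot [-0.     0.001  0.004]
0.75 [233.9, 256.6] [0.56930302 0.28739757 0.023     ]
0.71 [263.3, 243.6] [0.60933682 0.1962484  0.023     ]
0.63 [179.0, 268.1] [0.53467686 0.45858635 0.023     ]
0.56 [324.9, 268.2] [0.53036537 0.00550338 0.023     ]
0.47 [233.9, 292.9] [0.45670294 0.28574681 0.023     ]
[[316.4501167  269.65885819]]
```

View pics/e.png

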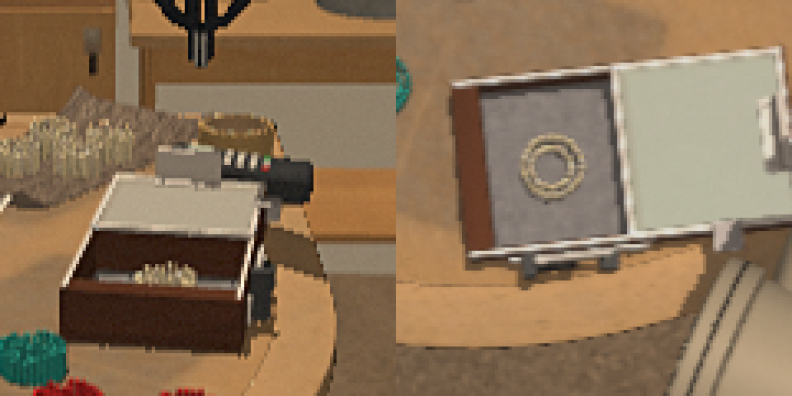

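The bracelet lies flat in mid-well (top crop 552,165), and the cover is still open. Lowering the closed fingers behind the tab.

Emit:
{"name": "play_rows", "arguments": {"steps": [[[0.2,0,3],[0,0,0],0],[[0.2,0,6],[0,0,0],0],[[0.2,0,8.5],[0,0,0],0],[[0.2,0,10],[0,0,0],0],[[0.2,0,10.1],[0,0,0],0]]}}

```text
t: 8.88
tcp_pos: [0.5513, -0.2289, 0.069]
ee_rot: [-2.104, -2.33, 0.001]
force: [0.5, 0.3, -0.1]
grip_width: -0.0002
grip_force: 0.0
```

Emit:
{"name": "play_rows", "arguments": {"steps": [[[0.7,0,0],[0,0,0],0],[[1.4,0,0],[0,0,0],0],[[2.1,0,0],[0,0,0],0],[[2.8,0,0],[0,0,0],0],[[3.5,0,0],[0,0,0],0]]}}

```text
t: 9.5
tcp_pos: [0.5483, -0.1947, 0.0699]
ee_rot: [2.106, 2.331, 0.0]
force: [0.1, 0.1, -0.4]
grip_width: 0.0001
grip_force: 0.0
```

Emit:
{"name": "play_rows", "arguments": {"steps": [[[0.4,0,0],[0,0,0],0],[[0.8,0,0],[0,0,0],0],[[1.2,0,0],[0,0,0],0],[[1.7,0,0],[0,0,0],0],[[2.3,0,0],[0,0,0],0]]}}

```text
t: 10.12
tcp_pos: [0.5461, -0.1722, 0.0698]
ee_rot: [2.107, 2.33, 0.0]
force: [0.4, -0.5, 0.7]
grip_width: -0.0
grip_force: 0.5
```

Emit:
{"name": "play_rows", "arguments": {"steps": [[[0.7,0,0],[0,0,0],0],[[1.4,0,0],[0,0,0],0],[[2.1,0,0],[0,0,0],0],[[2.8,0,0],[0,0,0],0],[[3.5,0,0],[0,0,0],0]]}}

```text
t: 10.75
tcp_pos: [0.5424, -0.1371, 0.0698]
ee_rot: [2.106, 2.331, 0.0]
force: [-0.1, -0.5, 0.7]
grip_width: 0.0002
grip_force: 0.5
```

Emit:
{"name": "play_rows", "arguments": {"steps": [[[0.6,0,0],[0,0,0],0],[[1.2,0,0],[0,0,0],0],[[1.8,0,0],[0,0,0],0],[[2.4,0,0],[0,0,0],0],[[3,0,0],[0,0,0],0]]}}

```text
t: 11.38
tcp_pos: [0.5393, -0.1073, 0.0698]
ee_rot: [-2.107, -2.331, 0.0]
force: [-0.2, -0.6, -0.5]
grip_width: 0.0002
grip_force: 0.5
```

Run:
```python
from m import *
go(W((0,-.01,.069)),YAW)
g=grab_frame("top"); f=grab_frame("side")
o=[cv2.resize(f["img"][180:300,290:410],None,fx=3.3,fy=3.3,interpolation=3),cv2.resize(g["img"][220:340,270:390],None,fx=3.3,fy=3.3,interpolation=3)]
cv2.imwrite("pics/f.png",np.hstack(o))
```

```text
t 11.38 tcp [ 0.5393 -0.1073  0.0698] F [-0.16 -0.63 -0.54] w 0.0002 shift [4.96 0.03 0.08] rot [-0.    -0.     0.006]
```

View pics/f.png

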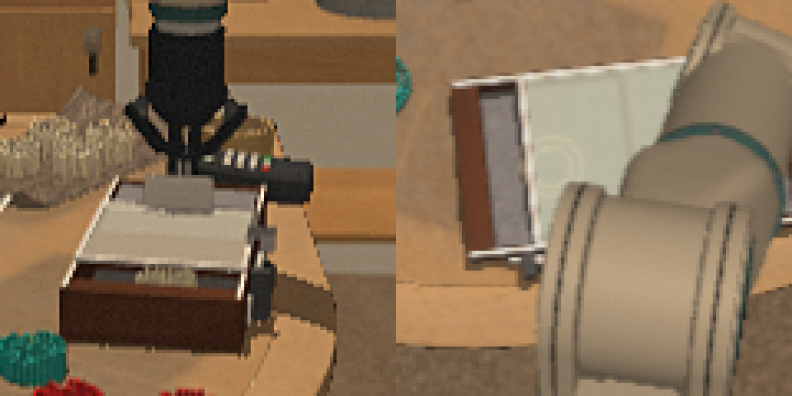

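The cover's leading edge (top crop ~528,164) has about 5 cm left, and the fingers are square on the tab. I'll continue and slow down.

Emit:
{"name": "play_rows", "arguments": {"steps": [[[0.5,0,0],[0,0,0],0],[[1,0,0],[0,0,0],0],[[1.5,0,0],[0,0,0],0],[[1.9,0,0],[0,0,0],0],[[2.2,0,0],[0,0,0],0]]}}

```text
t: 12.1
tcp_pos: [0.5371, -0.087, 0.0698]
ee_rot: [2.106, 2.329, -0.002]
force: [-0.6, -7.3, -1.2]
grip_width: 0.0002
grip_force: 3.4
```

Emit:
{"name": "play_rows", "arguments": {"steps": [[[0.2,0,0],[0,0,0],0],[[0.4,0,0],[0,0,0],0],[[0.6,0,0],[0,0,0],0],[[0.8,0,0],[0,0,0],0],[[1,0,0],[0,0,0],0]]}}

```text
t: 12.72
tcp_pos: [0.5364, -0.08, 0.0698]
ee_rot: [2.107, 2.324, -0.004]
force: [-0.3, -10.9, -2.8]
grip_width: -0.0001
grip_force: 5.8
```

Emit:
{"name": "play_rows", "arguments": {"steps": [[[0.1,0,0],[0,0,0],0],[[0.2,0,0],[0,0,0],0],[[0.3,0,0],[0,0,0],0]]}}

```text
t: 13.1
tcp_pos: [0.5362, -0.0773, 0.0699]
ee_rot: [2.107, 2.324, -0.005]
force: [0.1, -12.1, -3.0]
grip_width: -0.0002
grip_force: 6.2
```

Emit:
{"name": "play_rows", "arguments": {"steps": [[[0.1,0,0],[0,0,0],0],[[0.2,0,0],[0,0,0],0]]}}

```text
t: 13.35
tcp_pos: [0.536, -0.0757, 0.0698]
ee_rot: [2.107, 2.323, -0.005]
force: [0.7, -14.0, -3.2]
grip_width: 0.0003
grip_force: 6.6
```

Emit:
{"name": "play_rows", "arguments": {"steps": [[[0.07,0,0],[0,0,0],0],[[0.15,0,0],[0,0,0],0]]}}

```text
t: 13.6
tcp_pos: [0.5359, -0.0743, 0.0699]
ee_rot: [2.107, 2.323, -0.005]
force: [1.6, -12.6, -3.6]
grip_width: 0.0002
grip_force: 6.5
```

Emit:
{"name": "play_rows", "arguments": {"steps": [[[0.07,0,0],[0,0,0],0],[[0.15,0,0],[0,0,0],0]]}}

```text
t: 13.85
tcp_pos: [0.5357, -0.0728, 0.0698]
ee_rot: [2.107, 2.323, -0.005]
force: [-0.2, -13.0, -3.6]
grip_width: 0.0
grip_force: 6.4
```

Emit:
{"name": "play_rows", "arguments": {"steps": [[[0.08,0,0],[0,0,0],0],[[0.16,0,0],[0,0,0],0],[[0.25,0,0],[0,0,0],0]]}}

```text
t: 14.22
tcp_pos: [0.5352, -0.0674, 0.0698]
ee_rot: [2.107, 2.328, -0.002]
force: [0.3, -7.2, -1.9]
grip_width: -0.0002
grip_force: 3.8
```

The force dropped from 13 to 7 N with a 5 mm jump, which looks like the click. I'll push slightly to feel for the buffer.

Emit:
{"name": "play_rows", "arguments": {"steps": [[[0.08,0,0],[0,0,0],0],[[0.16,0,0],[0,0,0],0]]}}

```text
t: 14.48
tcp_pos: [0.5351, -0.0667, 0.0698]
ee_rot: [2.107, 2.326, -0.003]
force: [0.5, -9.8, -2.6]
grip_width: -0.0001
grip_force: 4.6
```

The buffer is felt, so it's latched. Backing off slowly, then up.

Emit:
{"name": "play_rows", "arguments": {"steps": [[[-0.3,0,0],[0,0,0],0],[[-0.6,0,0],[0,0,0],0],[[-1,0,0],[0,0,0],0],[[-2,0,0],[0,0,0],0],[[-4,0,0],[0,0,0],0]]}}

```text
t: 15.1
tcp_pos: [0.5392, -0.1029, 0.0698]
ee_rot: [-2.103, -2.332, -0.001]
force: [0.2, 0.5, -0.6]
grip_width: 0.0004
grip_force: 0.0
```

Emit:
{"name": "play_rows", "arguments": {"steps": [[[-3,0,-2],[0,0,0],0],[[-6,0,-6],[0,0,0],0],[[-9,0,-10],[0,0,0],0],[[-13,0,-13],[0,0,0],0],[[-16,0,-14],[0,0,0],0]]}}

```text
t: 15.72
tcp_pos: [0.5559, -0.2656, 0.2124]
ee_rot: [2.105, 2.327, 0.002]
force: [0.5, 1.0, -0.4]
grip_width: -0.0
grip_force: 0.0
```

Run:
```python
from m import *
go(W((0,-.01,.069)),YAW)
g=grab_frame("top"); f=grab_frame("side")
o=[cv2.resize(f["img"][180:300,290:410],None,fx=3.3,fy=3.3,interpolation=3),cv2.resize(g["img"][220:340,270:390],None,fx=3.3,fy=3.3,interpolation=3)]
cv2.imwrite("pics/g.png",np.hstack(o))
```

```text
t 15.72 tcp [ 0.5559 -0.2656  0.2124] F [ 0.48  0.98 -0.41] w -0.0 shift [20.91 -0.1  14.29] rot [0.004 0.002 0.005]
```

View pics/g.png

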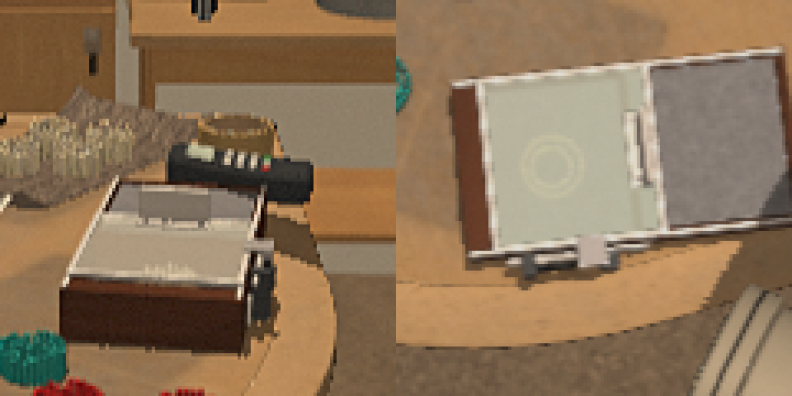

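Run:
```python
from m import *
g=grab_frame("top")
inv=lambda p:Ro.from_rotvec([0,0,-YAW]).apply(p-O).round(4)
P=lambda x,y:((x-396)/3.3+270-.35,y/3.3+220-.35)
for p in((480,83),(492,250),(650,66),(662,229)): print(inv(atz(g,P(*p),.059)))
print(inv(state()["tcp_pos"]), inv(np.array([.5351,-.0667,.07])))
s=g["img"][269,285:360].astype(int).sum(1); print(s)
```

```text
[0.0781 0.137  0.059 ]
[-0.076   0.1413  0.059 ]
[ 0.0775 -0.0207  0.059 ]
[-0.0734 -0.0144  0.059 ]
[ 0.0004 -0.2182  0.2104] [-0.0004 -0.0187  0.07  ]
[339 335 289 202 189 194 194 197 203 204 200 398 579 561 484 524 520 521
 519 520 519 517 530 539 528 532 541 524 520 524 519 524 529 526 527 528
 522 547 546 522 541 544 530 525 527 523 522 524 528 526 524 530 525 523
 518 566 632 640 531 307 430 575 529 535 548 403 379 378 378 381 374 373
 372 372 366]
```

```bash
python3 -c "
from plant import job_done; print(job_done())"
```

```text
the job is handed in; nothing more can be done
None
```

The pale bracelet lies flat in the case's well and the cover is latched shut over it: I felt the click at about 13 N, and the cover stayed shut when the arm backed off. The other things were left where they were, and the job is handed in.

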